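Set the valve levers of a filtration manifold

ROBOT

A 7-joint arm with a two-finger parallel gripper is mounted at the origin on a cart in front of the work surface, level with it; the furniture and walls round the work are solid. World frame = base frame: x ahead of the robot, y to its left, z up, the work surface at z = 0. Lengths are in mm, angles in rad, forces in N, time in s.
With the tool pointing down it reaches from about 400 to 875 mm from the base axis. Payload 4.4 kg.
Tool frame: the origin (TCP) lies where the fingers leave the gripper's body, on its centre line; the fingertips stand 73 mm ahead of it and the grasp point (between the pads) lies 54 mm ahead of it; z points along the fingers, y is the line along which they close (so a half turn about z gives the same grasp; the last joint's range is limited). The gripper opens to 85 mm and grips with 20 to 120 N. Pads are 22 mm wide; open, the fingers measure 114 mm over their backs; the gripper's body (76 mm by 85 mm) begins 54 mm behind the grasp point. The pads swing forward as they close: fully open they stand 13 mm farther back than shut.
Start: joints at [1.122, 0.628, 0.038, 1.517, -0.027, 0.996, -0.02], TCP at [242.813, -602.958, 303.913] pointing down, gripper open.
Joint ranges: [-3.06, 3.06], [-0.37, 2.12], [-1.25, 1.32], [0.18, 2.47], [-1.1, 4.24], [0.23, 1.98], [-2.94, 2.94]. Speed limits (rad/s): [2.57, 2.57, 3.14, 3.14, 3.14, 3.14, 3.14].

INTERFACE

Orientations are given as [roll, pitch, yaw] about the fixed x, y, z axes, in that order (R = Rz(yaw) Ry(pitch) Rx(roll)).
In Python, from cell import ctrl gives the robot as it stands.
- The arm moves only by the tool send_rows, never from a script. Its argument "rows" is a list that holds one entry, the list of rows, each a list of 6 numbers: the shift along the tool's x, y, z in cm, then the turn, a rotation vector about the tool's x, y, z in rad. In form: [[[tx, ty, tz, wx, wy, wz], ...]]. A call has 1 to 10 rows; each row is the pose to reach, as a shift and turn from the pose commanded when the call began, along the tool's axes at that moment; what a row does not reach only later rows make up. A row lasts 1/10 s, in which the tool goes at most 50 mm and 8.59 degrees, less where a joint would pass 70% of its speed; a pose out of reach is approached as far as the arm can. A call with a gripper value outside its range is refused whole. "grip" is the closure in counts, from 0 (fully open) to 255 (shut), set as the call begins (left out, the last holds). The fingers move at their own pace and stop on an object; the grip force is fixed at half the most. Time passes only in rows, so rows that repeat a pose let the fingers close. It gives the time, the measured TCP pose, the force, the opening and the grip force at its end, in the units of the state.
- ctrl.read_state(): the state, without advancing time (a new reading comes with each control period).
- ctrl.get_image(name): name is "scene" or "top" or "wrist"; returns a dict with "pixels" (420x560x3 uint8, red, green, blue), "fx", "fy", "cx", "cy" (pixels), "D" ([k1, k2, p1, p2, k3] as OpenCV has them; the pictures are not rectified), "extrinsics" (4x4, takes a point from camera to world coordinates); the wrist camera has in their place "mount" (4x4, takes a point from camera to tool coordinates, whose origin is the TCP and whose axes are the flange's). Camera axes: x right, y up, looking along -z (the intrinsics and any distortion apply to the point x, -y, -z); pixel columns grow to the right and rows downward; lengths in mm; the calibration is good to about 2 mm. A picture is of the moment at which its call begins: read the wrist's pose just before it. There is no depth.
- ctrl.finish_job(): hands the job in; it is judged then, once.
The state is a dict: "clock": time; "qpos": joint angles; "qd": joint speeds; "tau": joint torques, N m; "eef_pos": TCP position; "tool_rot": TCP orientation; "force": force on the tool from outside, world axes, zero at the start; "torque": the same for the moment, N m; "width": finger opening in mm; "gripper_force": force on a finger pad.
Only numpy, scipy, OpenCV 4.12 (cv2) and the standard library are available. Lean on these libraries where they do the work, as an engineer would, in place of code of your own. Each camera call takes 0.05 s, during which the arm holds its last target. There are 200 camera calls.

TASK

Get the four-place vacuum manifold ready to filter: push the valve levers round with a fingertip, right up to their stops, so that every place with a steel funnel standing on it is open (lever in line with its branch pipe, pointing toward you over the header tube) and the bare place is shut (lever square across its branch pipe), where it would suck air. Leave alone the lever that already stands right, and grip or lift nothing: the funnels stay seated as they are and the other things on the worktop are not disturbed.

Things in the scene. Friction and masses are not known exactly. Their poses are not given: they have to be found in the camera images.
- place_a: fixed filtration place, one of four alike, 110 mm apart in a row; their order varies. Origin: on the worktop straight under its lever's pivot; x axis: along its branch pipe, away from the header tube (at x -45 mm) to the filter seat (at x +100 mm); y: along the row to the left; z up. Pipe axis 60 mm high; valve body 34 x 29 mm, 82 mm high, lever hub nut up to 94 mm
- place_b: fixed filtration place, one of four alike, 110 mm apart in a row; their order varies. Origin: on the worktop straight under its lever's pivot; x axis: along its branch pipe, away from the header tube (at x -45 mm) to the filter seat (at x +100 mm); y: along the row to the left; z up. Pipe axis 60 mm high; valve body 34 x 29 mm, 82 mm high, lever hub nut up to 94 mm
- place_c: fixed filtration place, one of four alike, 110 mm apart in a row; their order varies. Origin: on the worktop straight under its lever's pivot; x axis: along its branch pipe, away from the header tube (at x -45 mm) to the filter seat (at x +100 mm); y: along the row to the left; z up. Pipe axis 60 mm high; valve body 34 x 29 mm, 82 mm high, lever hub nut up to 94 mm
- place_d: fixed filtration place, one of four alike, 110 mm apart in a row; their order varies. Origin: on the worktop straight under its lever's pivot; x axis: along its branch pipe, away from the header tube (at x -45 mm) to the filter seat (at x +100 mm); y: along the row to the left; z up. Pipe axis 60 mm high; valve body 34 x 29 mm, 82 mm high, lever hub nut up to 94 mm
- lever_a (a joint): valve lever of place_a (rad): 0 = shut, pointing along the place's +y, across the pipe; 1.571 = open, along its -x, toward the robot; hard stops there. Opens counter-clockwise from above. Friction 0.28 N m (5 N at 55 mm), stays where left. Grip 16 mm wide, 37 to 83 mm from the pivot, 103 to 115 mm above the worktop, free air below it; only funnels and other levers are higher than 94 mm nearby
- lever_b (a joint): valve lever of place_b (rad): 0 = shut, pointing along the place's +y, across the pipe; 1.571 = open, along its -x, toward the robot; hard stops there. Opens counter-clockwise from above. Friction 0.28 N m (5 N at 55 mm), stays where left. Grip 16 mm wide, 37 to 83 mm from the pivot, 103 to 115 mm above the worktop, free air below it; only funnels and other levers are higher than 94 mm nearby
- lever_c (a joint): valve lever of place_c (rad): 0 = shut, pointing along the place's +y, across the pipe; 1.571 = open, along its -x, toward the robot; hard stops there. Opens counter-clockwise from above. Friction 0.28 N m (5 N at 55 mm), stays where left. Grip 16 mm wide, 37 to 83 mm from the pivot, 103 to 115 mm above the worktop, free air below it; only funnels and other levers are higher than 94 mm nearby
- lever_d (a joint): valve lever of place_d (rad): 0 = shut, pointing along the place's +y, across the pipe; 1.571 = open, along its -x, toward the robot; hard stops there. Opens counter-clockwise from above. Friction 0.28 N m (5 N at 55 mm), stays where left. Grip 16 mm wide, 37 to 83 mm from the pivot, 103 to 115 mm above the worktop, free air below it; only funnels and other levers are higher than 94 mm nearby
- funnel_a: loose stainless filter funnel, an open steel cup 54 mm across (61 mm at the rim, 58 mm at the foot), 54 mm high, 0.16 kg, standing with about 2 mm of play in the dish of a filter seat; origin at the centre of its underside, 82 mm above the worktop, rim at 136 mm
- funnel_b: loose stainless filter funnel, an open steel cup 54 mm across (61 mm at the rim, 58 mm at the foot), 54 mm high, 0.16 kg, standing with about 2 mm of play in the dish of a filter seat; origin at the centre of its underside, 82 mm above the worktop, rim at 136 mm
- funnel_d: loose stainless filter funnel, an open steel cup 54 mm across (61 mm at the rim, 58 mm at the foot), 54 mm high, 0.16 kg, standing with about 2 mm of play in the dish of a filter seat; origin at the centre of its underside, 82 mm above the worktop, rim at 136 mm
- seat_a (a point): centre of the filter seat of place_a, on the floor of its dish, 82 mm above the worktop; dish inside 62 mm across with a lip 6 mm high; the seat is bare if no funnel stands here
- seat_b (a point): centre of the filter seat of place_b, on the floor of its dish, 82 mm above the worktop; dish inside 62 mm across with a lip 6 mm high; the seat is bare if no funnel stands here
- seat_c (a point): centre of the filter seat of place_c, on the floor of its dish, 82 mm above the worktop; dish inside 62 mm across with a lip 6 mm high; the seat is bare if no funnel stands here
- seat_d (a point): centre of the filter seat of place_d, on the floor of its dish, 82 mm above the worktop; dish inside 62 mm across with a lip 6 mm high; the seat is bare if no funnel stands here
- specimen_cup_a: lidded specimen cup, 62 mm across, 68 mm high, at the right of the table; to be left alone; origin at the centre of its underside
- specimen_cup_b: lidded specimen cup, 62 mm across, 68 mm high, right of the manifold; to be left alone; origin at the centre of its underside
- petri_0: petri dish, 60 mm across, 15 mm high, right of the manifold; to be left alone; origin at the centre of its underside
- petri_1: petri dish, 60 mm across, 15 mm high, just in front of the manifold; to be left alone; origin at the centre of its underside
- forceps: forceps lying flat, 130 x 23 x 9 mm, just in front of the manifold; to be left alone; origin at the centre of its underside
- timer: bench timer, 48 x 66 x 52 mm, right of the manifold; to be left alone; origin at the centre of its underside
- beaker: clear plastic beaker, 52 mm across, 69 mm high, at the right of the table; to be left alone; origin at the centre of its underside

How it is judged (in metres and radians):
At the end, for the whole second after the job is handed in: The levers of the three places with a funnel stand within 0.14 rad (8 degrees) of the open stop, the lever of the bare place within 0.14 rad of the shut stop, none of them moving; each funnel is upright (within 0.06 rad), at rest and seated within 6 mm of the centre of its own seat (value of joint each of lever_a, lever_b, lever_d above 1.431 rad and value of joint lever_c below 0.14 rad and velocity of joint lever_a between -0.05 and 0.05 rad/s and velocity of joint lever_b between -0.05 and 0.05 rad/s and velocity of joint lever_c between -0.05 and 0.05 rad/s and velocity of joint lever_d between -0.05 and 0.05 rad/s and distance between funnel_a and seat_a below 0.006 m and angle between each of funnel_a, funnel_b, funnel_d's own z axis and vertical below 0.06 rad and linear speed of each of funnel_a, funnel_b, funnel_d below 0.02 m/s and distance between funnel_b and seat_b below 0.006 m and distance between funnel_d and seat_d below 0.006 m); the robot touches nothing.
It fails at once if the lever that was already right (open, under a funnel) was turned away by more than about 0.3 rad (value of joint lever_d below 1.25 rad).
It fails at once if a funnel was lifted, tipped or pushed out of its seat (distance of any of funnel_a, funnel_b, funnel_d from where it was at the start of the episode above 0.01 m or angle between any of funnel_a, funnel_b, funnel_d's own z axis and vertical above 0.2 rad).
It fails at once if another thing on the worktop was moved by more than 15 mm (distance of any of specimen_cup_a, specimen_cup_b, petri_0, petri_1, forceps, timer, beaker from where it was at the start of the episode above 0.015 m).
It also fails if it takes over 42 s, if anything falls off the work surface, if the arm or the gripper's body presses on something with over 40 N, if the wrist force passes 120 N, or if a joint passes its speed limit or range.

## Working session

There is one attempt and no reset: what is moved stays moved. The work goes in short steps, Python scripts to look and compute and a tool call to move; the robot and the scene stay as the last step left them, time stands still between calls to the robot, and variables do not carry over. Pictures are saved under pics/ and viewed, at most 10 in all, crops included, and the job is handed in when it is done.

Besides the shell and the picture viewer there is one more tool, called after "Request:" by a JSON object that holds its "method" and its "body", one argument or row to a line. send_rows: Moves the arm, as the interface text tells. Its arguments: {"type":"object","properties":{"rows":{"type":"array","items":{"type":"array","items":{"type":"array","items":{"type":"number"}}}},"grip":{"type":"number"}},"required":["rows"]}

```bash
mkdir -p pics
python3 - <<'E'
from cell import ctrl
import cv2,numpy as np
s=ctrl.read_state();print({k:np.round(v,3) for k,v in s.items()})
for n in("top","scene"):
    d=ctrl.get_image(n);cv2.imwrite(f"pics/{n}0.png",cv2.cvtColor(d["pixels"],cv2.COLOR_RGB2BGR))
    print(n,d["fx"],d["fy"],d["cx"],d["cy"],d["D"],np.round(d["extrinsics"],3))
E
```

```text
{'clock': np.float64(0.0), 'qpos': array([ 1.122,  0.629,  0.038,  1.518, -0.027,  0.996, -0.02 ]), 'qd': array([-0.   , -0.   ,  0.   ,  0.001, -0.001,  0.001,  0.001]), 'tau': array([-0.0000e+00, -5.6340e+01,  1.2260e+00, -1.9344e+01,  1.1000e-02,
        1.1000e-02, -0.0000e+00]), 'eef_pos': array([ 242.651, -602.479,  302.987]), 'tool_rot': array([-3.14 , -0.   ,  0.383]), 'force': array([-0.001,  0.231, -0.749]), 'torque': array([0.   , 0.021, 0.039]), 'gripper_force': np.float64(0.0), 'width': np.float64(85.125)}
top 511.9947041521195 511.9947041521195 276.53292755198555 205.6383420572557 [-0.15795954  0.          0.          0.          0.        ] [[ 1.000000e-03  9.930000e-01 -1.160000e-01  3.605130e+02]
 [-1.000000e+00  3.000000e-03  1.900000e-02 -1.072900e+02]
 [ 1.900000e-02  1.160000e-01  9.930000e-01  1.709598e+03]
 [ 0.000000e+00  0.000000e+00  0.000000e+00  1.000000e+00]]
scene 462.1567483167022 462.1567483167022 272.8936072970554 209.18917625142709 [-0.02701434  0.          0.          0.          0.        ] [[-8.01000e-01  3.88000e-01 -4.56000e-01 -6.44390e+01]
 [-5.99000e-01 -5.17000e-01  6.11000e-01  6.60030e+02]
 [ 1.00000e-03  7.63000e-01  6.47000e-01  9.17074e+02]
 [ 0.00000e+00  0.00000e+00  0.00000e+00  1.00000e+00]]
```

View pics/top0.png

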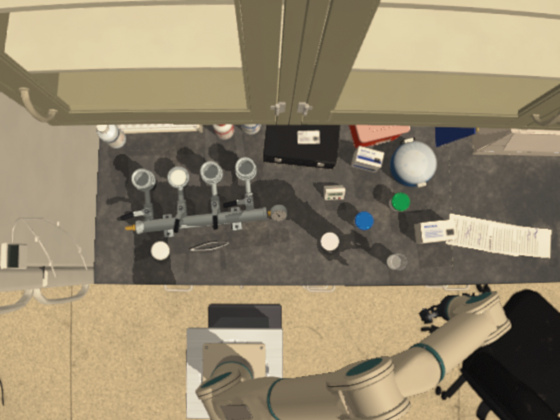

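View pics/scene0.png

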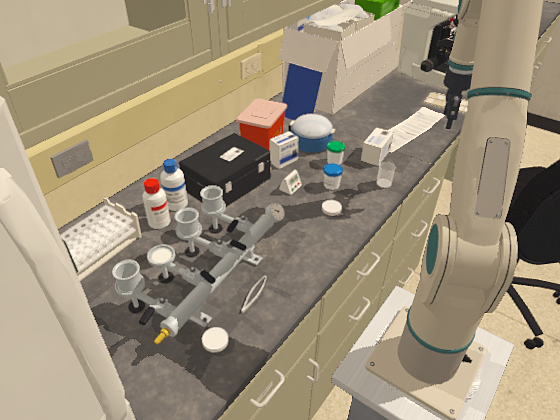

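Run:
```python
import cv2,numpy as np
a=cv2.imread("pics/top0.png")[150:260,110:300];b=cv2.imread("pics/scene0.png")[180:345,90:290]
a=cv2.resize(a,None,fx=4,fy=4,interpolation=cv2.INTER_CUBIC);b=cv2.resize(b,None,fx=3.6,fy=3.6,interpolation=cv2.INTER_CUBIC)
cv2.imwrite("pics/topc.png",a);cv2.imwrite("pics/scenec.png",b)
```

```text
(no output)
```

View pics/topc.png

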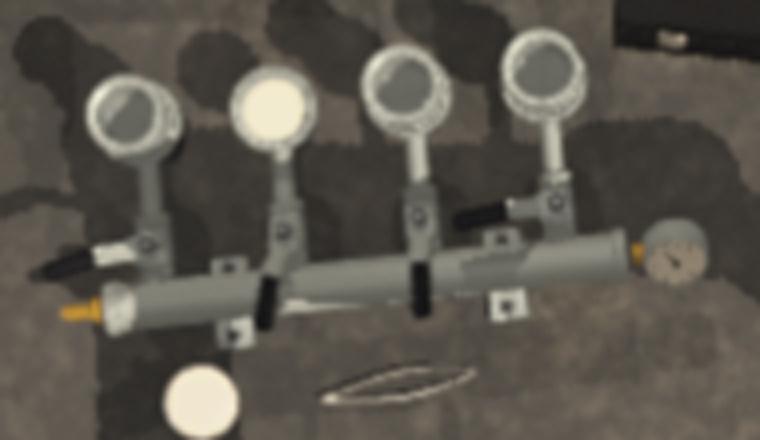

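View pics/scenec.png

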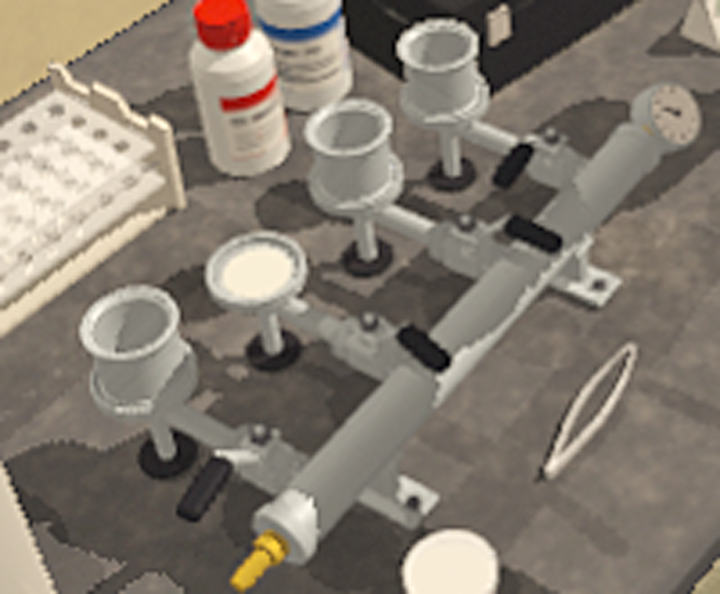

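The views show four places, left to right. Their pivots in topc.png are at about (149,246), (284,232), (420,216) and (557,203).
- **P1:** funnel, lever near shut.
- **P2:** bare, lever open.
- **P3:** funnel, lever open, so I leave it alone.
- **P4:** funnel, lever near shut.

```bash
cat > h.py <<'E'
from cell import ctrl
import cv2,numpy as np
from scipy.spatial.transform import Rotation as Ro
def ray(d,uv,z,T=None):
    T=d["extrinsics"] if T is None else T
    K=np.array([[d["fx"],0,d["cx"]],[0,d["fy"],d["cy"]],[0,0,1]])
    p=cv2.undistortPoints(np.array(uv,float).reshape(-1,1,2),K,np.array(d["D"],float)).reshape(-1,2)
    v=np.c_[p[:,0],-p[:,1],-np.ones(len(p))]@T[:3,:3].T
    o=T[:3,3]; return o+v*((z-o[2])/v[:,2])[:,None]
def shift(world_pts,yaw=None,s=None):
    "world TCP targets -> tool cm shifts and turn from the current pose"
    s=s or ctrl.read_state(); R=Ro.from_euler('xyz',s["tool_rot"])
    t=R.inv().apply(np.array(world_pts)-s["eef_pos"])/10
    w=None if yaw is None else (R.inv()*Ro.from_euler('xyz',[np.pi,0,yaw])).as_rotvec()
    return np.round(t,2),w
E
python3 - <<'E'
from h import *
t=ctrl.get_image("top");s=ctrl.get_image("scene")
c=lambda L:[(110+(u+.5)/4-.5,150+(v+.5)/4-.5) for u,v in L]
e=lambda L:[(90+u/3.6,180+v/3.6) for u,v in L]
P=ray(t,c([(149,246),(284,232),(420,216),(557,203)]),94);print("piv top\n",P.round(1))
Q=ray(s,e([(263,432),(370,321),(466,222),(551,133)]),94);print("piv scene\n",Q.round(1))
print("spacing",np.linalg.norm(np.diff(P,axis=0),axis=1),np.linalg.norm(np.diff(Q,axis=0),axis=1))
G=ray(t,c([(65,266),(267,303),(421,289),(481,216)]),113);print("grip\n",G.round(1))
F=ray(t,c([(126,115),(273,109),(403,84),(543,70)]),[136,88,136,136][0]);print("rims (136)\n",F.round(1))
Gs=ray(s,e([(206,487),(425,347),(533,233),(515,165)]),113);print("grip scene\n",Gs.round(1))
for N,p,g in(("t",P,G),("s",Q,Gs)):
    row=p[0]-p[3]; yaw=np.arctan2(row[1],row[0])-np.pi/2; d=g-p
    print(N,"yaw",yaw,"lever",np.arctan2(d[:,1],d[:,0])-yaw-np.pi/2, np.hypot(d[:,0],d[:,1]))
E
```

```text
piv top
 [[530.8 275.2  94. ]
 [542.4 166.7  94. ]
 [555.6  58.3  94. ]
 [566.4 -50.6  94. ]]
piv scene
 [[525.  281.3  94. ]
 [537.  174.3  94. ]
 [548.8  65.7  94. ]
 [561.6 -44.   94. ]]
spacing [109.13598523 109.2147537  109.40204817] [107.72465212 109.22425948 110.38193266]
grip
 [[512.6 337.8 113. ]
 [484.2 175.7 113. ]
 [495.8  54.7 113. ]
 [553.5   8.4 113. ]]
rims (136)
 [[629.5 287.  136. ]
 [634.3 170.6 136. ]
 [654.3  69.  136. ]
 [665.7 -40.3 136. ]]
grip scene
 [[508.  338.6 113. ]
 [479.3 180.5 113. ]
 [490.7  59.9 113. ]
 [545.6  14.6 113. ]]
t yaw 0.10886914523147095 lever [ 0.17368957  1.30862742 -4.76149326  0.1068289 ] [65.17422883 58.8600525  59.91574783 60.3404634 ]
s yaw 0.11201740128804571 lever [ 0.1762822   1.35185361 -4.72523111  0.15459402] [59.77416786 58.01375841 58.41037421 60.7289783 ]
```

Run:
```python
from h import *
print(shift([[500,30,300]],yaw=0.11+np.pi/2))
```

```text
(array([[ 47.5 , -49.08,   0.39]]), array([-9.88238818e-04, -7.30530291e-04, -1.29802786e+00]))
```

Request:
{"method": "send_rows", "body": {
  "rows": [
    [[23,-24,0,0,0,-0.65],[23,-24,0,0,0,-0.65],[23,-24,0,0,0,-0.65],[23,-24,0,0,0,-0.65],[47.5,-49,0.4,0,0,-1.298],[47.5,-49,0.4,0,0,-1.298],[47.5,-49,0.4,0,0,-1.298],[47.5,-49,0.4,0,0,-1.298],[47.5,-49,0.4,0,0,-1.298],[47.5,-49,0.4,0,0,-1.298]]
  ],
  "grip": 255
}}

```text
clock: 1.2
eef_pos: [431.5, -138.1, 301.6]
tool_rot: [3.141, 0.0, 1.682]
force: [1.9, -0.3, 0.5]
width: -0.0
gripper_force: 0.0
```

Run:
```python
from h import *
print(ctrl.read_state()["eef_pos"],shift([[500,60,300]],yaw=0.11+np.pi/2))
```

```text
[ 431.54887286 -138.08491078  301.58888306] (array([[18.92,  9.01,  0.16]]), array([0.00057401, 0.00015608, 0.00162856]))
```

Request:
{"method": "send_rows", "body": {
  "rows": [
    [[18.9,9,0,0,0,0],[18.9,9,0,0,0,0],[18.9,9,0,0,0,0],[18.9,9,0,0,0,0],[18.9,9,0,0,0,0],[18.9,9,0,0,0,0],[18.9,9,0,0,0,0]]
  ]
}}

```text
clock: 1.9
eef_pos: [499.3, 56.4, 301.1]
tool_rot: [-3.14, 0.001, 1.68]
force: [-0.7, -0.2, 0.4]
width: -0.3
gripper_force: 0.0
```

Run:
```python
from h import *
s=ctrl.read_state();d=ctrl.get_image("wrist")
print(s["clock"],s["eef_pos"],s["tool_rot"],np.array(d["mount"]).round(3),d["fx"],d["cx"],d["cy"],d["D"])
import pickle;pickle.dump((s,d),open("w.pkl","wb"))
cv2.imwrite("pics/w1.png",cv2.cvtColor(d["pixels"],cv2.COLOR_RGB2BGR))
```

```text
1.9 [499.31813712  56.41539638 301.07724274] [-3.14011749e+00  1.32916723e-03  1.67955481e+00] [[-1.0000e-03  9.5200e-01  3.0600e-01  7.8848e+01]
 [ 1.0000e+00  1.0000e-03  0.0000e+00  4.4600e-01]
 [-0.0000e+00  3.0600e-01 -9.5200e-01 -6.9995e+01]
 [ 0.0000e+00  0.0000e+00  0.0000e+00  1.0000e+00]] 329.74643143975703 278.65967348842196 206.1978327579716 [-0.03898  0.       0.       0.       0.     ]
```

View pics/w1.png

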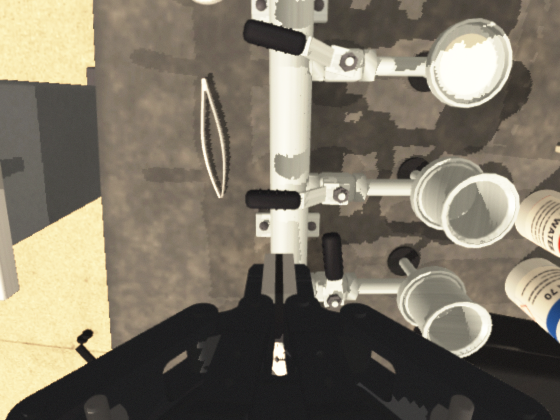

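The wrist picture confirms the states. P2's nut is at (349,61) with its grip at (275,37), bare and nearly open. P3's nut is at (341,195) with its lever open. P4's nut is at (336,297) with its grip at (333,256), nearly shut.

Run:
```python
from h import *
import pickle;s,d=pickle.load(open("w.pkl","rb"))
T=np.eye(4);T[:3,:3]=Ro.from_euler('xyz',s["tool_rot"]).as_matrix();T[:3,3]=s["eef_pos"];T=T@np.array(d["mount"])
P=ray(d,[(349,61),(341,195),(336,297)],94,T);G=ray(d,[(275,37),(273,199),(333,256)],115,T)
print(P,G);r=P[0]-P[2];y=np.arctan2(r[1],r[0])-np.pi/2;D=G-P;print(y,np.hypot(*r[:2])/2,np.arctan2(D[:,1],D[:,0])-y-np.pi/2)
# TCP arcs, place 4
piv=P[:, :2]; yaw=.11
def W(p,x,yy): return [p[0]+x*np.cos(yaw)-yy*np.sin(yaw),p[1]+x*np.sin(yaw)+yy*np.cos(yaw)]
p=piv[2]
print(shift([W(p,45,55)+[280],W(p,45,55)+[172]]))
```

```text
[[542.26276987 169.94434182  94.        ]
 [553.62212233  61.94816151  94.        ]
 [565.99817471 -40.48732442  94.        ]] [[483.79854956 177.15926449 115.        ]
 [494.62754935  58.20178517 115.        ]
 [551.09451973  12.91591342 115.        ]]
0.11231916344446624 105.88301988366679 [ 1.33569049 -4.76128956  0.15983412]
(array([[-4.77, 10.08,  2.11],
       [-4.76, 10.1 , 12.91]]), None)
```

Request:
{"method": "send_rows", "body": {
  "rows": [
    [[-5,9.1,2,0,0,0],[-5,9.1,2,0,0,0],[-5,9.1,5,0,0,0],[-5,9.1,5,0,0,0],[-5,9.1,5,0,0,0],[-5,9.1,5,0,0,0]]
  ]
}}

```text
clock: 2.55
eef_pos: [595.4, 18.0, 252.7]
tool_rot: [3.141, 0.0, 1.68]
force: [0.7, 0.9, 0.4]
width: -0.0
gripper_force: 0.0
```

```bash
cat >> h.py <<'E'
PIV=[(529,280),(541,171),(553,61.5),(565,-47.7)];YAW=.11
def W(i,x,y,z=172):
    c,s=np.cos(YAW),np.sin(YAW);return [PIV[i][0]+c*x-s*y,PIV[i][1]+s*x+c*y,z]
def place(i,s=None):
    s=s or ctrl.read_state();d=s["eef_pos"][:2]-PIV[i];c,n=np.cos(YAW),np.sin(YAW)
    return np.round([c*d[0]+n*d[1],-n*d[0]+c*d[1],s["eef_pos"][2]],1)
def arc(i,th,side=1,over=0,r=57):
    "side 1: trailing when opening; -1: trailing when shutting"
    out=[]
    for t,o in zip(th,np.broadcast_to(over,len(th))):
        u=np.array([-np.sin(t),np.cos(t)]);n=side*np.array([np.cos(t),np.sin(t)])
        e=14.5*abs(n[0])+11*abs(n[1]);out.append(W(i,*(r*u+(8+e-o)*n)))
    return out
E
python3 - <<'E'
from h import *
print(place(3),shift([W(3,38,55,200),W(3,38,55)]))
E
```

```text
[ 37.4  61.9 252.7] (array([[-0.69,  0.05,  5.27],
       [-0.69,  0.05,  8.07]]), None)
```

Request:
{"method": "send_rows", "body": {
  "rows": [
    [[-0.6,0,3,0,0,0],[-0.6,0,6,0,0,0],[-0.6,0,8,0,0,0],[-0.6,0,8.1,0,0,0],[-0.6,0,8.1,0,0,0],[-0.6,0,8.1,0,0,0]]
  ]
}}

```text
clock: 3.15
eef_pos: [597.4, 12.6, 172.4]
tool_rot: [3.138, 0.0, 1.681]
force: [0.6, -0.5, -0.2]
width: -0.1
gripper_force: 0.0
```

Run:
```python
from h import *
s=ctrl.read_state();print(place(3),s["force"]);print(shift(arc(3,np.r_[0.1:1.571:9j,1.571],1,[0]*9+[3]))[0].tolist())
```

```text
[ 38.8  56.4 172.4] [ 0.60506428 -0.5314085  -0.24861316]
[[0.27, -2.11, 0.04], [0.53, -3.08, 0.03], [0.62, -4.14, 0.03], [0.48, -5.26, 0.03], [0.11, -6.37, 0.02], [-0.52, -7.43, 0.02], [-1.4, -8.36, 0.02], [-2.49, -9.1, 0.01], [-3.74, -9.59, 0.01], [-4.04, -9.59, 0.01]]
```

Request:
{"method": "send_rows", "body": {
  "rows": [
    [[0.2,-1.2,0,0,0,0],[0.3,-2.1,0,0,0,0],[0.4,-2.6,0,0,0,0],[0.5,-3.1,0,0,0,0],[0.6,-3.6,0,0,0,0],[0.6,-4.1,0,0,0,0],[0.5,-4.7,0,0,0,0],[0.5,-5.3,0,0,0,0],[0.3,-5.8,0,0,0,0],[0.1,-6.4,0,0,0,0]]
  ]
}}

```text
clock: 4.15
eef_pos: [536.1, 6.9, 172.0]
tool_rot: [3.133, -0.001, 1.681]
force: [6.2, 1.3, 1.1]
width: 0.1
gripper_force: 2.2
```

Request:
{"method": "send_rows", "body": {
  "rows": [
    [[-0.3,-0.5,0,0,0,0],[-0.6,-1.0,0,0,0,0],[-1.0,-1.5,0,0,0,0],[-1.5,-2,0,0,0,0],[-2.0,-2.4,0,0,0,0],[-2.6,-2.7,0,0,0,0],[-3.2,-3,0,0,0,0],[-3.8,-3.2,0,0,0,0],[-3.8,-3.2,0,0,0,0]]
  ]
}}

```text
clock: 5.05
eef_pos: [506.6, -34.3, 171.3]
tool_rot: [3.137, -0.001, 1.681]
force: [0.9, 1.5, 0.2]
width: -0.3
gripper_force: 0.9
```

Run:
```python
from h import *
s=ctrl.read_state();print(place(3),s["force"]);print(shift(arc(3,[1.571]*3,1,[0,3,6]))[0].tolist())
```

```text
[-56.6  19.7 171.3] [0.88410251 1.53721435 0.24951108]
[[-0.07, -0.04, -0.07], [-0.37, -0.04, -0.07], [-0.67, -0.04, -0.07]]
```

Request:
{"method": "send_rows", "body": {
  "rows": [
    [[-0.2,0,0,0,0,0],[-0.4,0,0,0,0,0],[-0.4,0,0,0,0,0],[-0.4,0,0,0,0,0]]
  ]
}}

```text
clock: 5.45
eef_pos: [506.2, -36.7, 171.1]
tool_rot: [3.139, -0.002, 1.683]
force: [1.4, 7.9, 5.1]
width: -0.1
gripper_force: 3.6
```

Request:
{"method": "send_rows", "body": {
  "rows": [
    [[-0.2,0,0,0,0,0],[-0.4,0,0,0,0,0],[-0.4,0,0,0,0,0],[-0.4,0,0,0,0,0]]
  ]
}}

```text
clock: 5.85
eef_pos: [506.3, -37.2, 171.1]
tool_rot: [3.139, -0.007, 1.686]
force: [-0.9, 15.0, 6.2]
width: -0.1
gripper_force: 7.6
```

Request:
{"method": "send_rows", "body": {
  "rows": [
    [[1.5,0,0,0,0,0],[2.5,0,0,0,0,0],[2.5,0,-2,0,0,0],[2.5,0,-5,0,0,0],[2.5,0,-5,0,0,0]]
  ]
}}

```text
clock: 6.35
eef_pos: [504.4, -18.6, 223.0]
tool_rot: [3.138, 0.002, 1.68]
force: [0.8, 0.8, -0.1]
width: 0.3
gripper_force: 0.0
```

Run:
```python
from h import *
print(place(1),shift([W(1,-57,-42,221),W(1,-57,-42)])[0].tolist())
```

```text
[ -57.2 -184.4  223. ] [[14.24, 0.01, 0.18], [14.25, -0.01, 5.08]]
```

Request:
{"method": "send_rows", "body": {
  "rows": [
    [[4,0,0,0,0,0],[8,0,0,0,0,0],[12,0,0,0,0,0],[14,0,0,0,0,0],[14,0,0,0,0,0],[14,0,0,0,0,0],[14,0,3,0,0,0],[14,0,5.1,0,0,0],[14,0,5.1,0,0,0],[14,0,5.1,0,0,0]]
  ]
}}

```text
clock: 7.35
eef_pos: [487.9, 119.4, 169.3]
tool_rot: [-3.14, 0.001, 1.679]
force: [0.5, -0.6, 0.6]
width: -0.0
gripper_force: 0.0
```

Run:
```python
from h import *
s=ctrl.read_state();print(place(1),s["force"]);print(shift(arc(1,np.r_[1.45:0:9j,0],-1,[0]*9+[3]))[0].tolist())
```

```text
[-58.5 -45.4 169.3] [ 0.47653798 -0.56787946  0.57240714]
[[3.18, -0.07, -0.27], [4.06, -0.28, -0.27], [5.02, -0.35, -0.27], [6.04, -0.23, -0.27], [7.08, 0.09, -0.28], [8.07, 0.65, -0.28], [8.97, 1.42, -0.28], [9.72, 2.41, -0.28], [10.25, 3.57, -0.28], [10.25, 3.87, -0.28]]
```

Request:
{"method": "send_rows", "body": {
  "rows": [
    [[1.6,0,-0.2,0,0,0],[3.2,-0.1,-0.2,0,0,0],[4.1,-0.3,-0.2,0,0,0],[4.6,-0.3,-0.2,0,0,0],[5,-0.3,-0.2,0,0,0],[5.5,-0.3,-0.2,0,0,0],[6,-0.2,-0.2,0,0,0],[6.5,-0.1,-0.2,0,0,0],[7.1,0.1,-0.2,0,0,0],[7.6,0.4,-0.2,0,0,0]]
  ]
}}

```text
clock: 8.35
eef_pos: [483.1, 193.5, 171.6]
tool_rot: [-3.139, 0.005, 1.678]
force: [-0.5, -6.4, 1.6]
width: 0.1
gripper_force: 2.5
```

Request:
{"method": "send_rows", "body": {
  "rows": [
    [[0.5,0.3,0,0,0,0],[0.9,0.6,0,0,0,0],[1.3,1.0,0,0,0,0],[1.7,1.5,0,0,0,0],[2.1,2,0,0,0,0],[2.4,2.6,0,0,0,0],[2.6,3.2,0,0,0,0],[2.6,3.2,0,0,0,0]]
  ]
}}

```text
clock: 9.15
eef_pos: [511.6, 224.4, 171.2]
tool_rot: [-3.138, 0.003, 1.679]
force: [-2.5, -2.4, -0.6]
width: -0.1
gripper_force: 1.3
```

Request:
{"method": "send_rows", "body": {
  "rows": [
    [[0,0.2,0,0,0,0],[0,0.4,0,0,0,0],[0,0.4,0,0,0,0],[0,0.4,0,0,0,0]]
  ]
}}

```text
clock: 9.55
eef_pos: [514.8, 225.3, 171.2]
tool_rot: [-3.138, 0.002, 1.68]
force: [-4.2, -4.1, 0.7]
width: -0.3
gripper_force: 2.2
```

Run:
```python
from h import *
s=ctrl.read_state();print(place(1),s["force"]);print(shift(arc(1,[0]*3,-1,[0,3,6]))[0].tolist())
```

```text
[-20.1  56.9 171.2] [-4.23129131 -4.08036544  0.68052547]
[[0.01, -0.24, -0.08], [0.01, 0.06, -0.08], [0.01, 0.36, -0.08]]
```

Request:
{"method": "send_rows", "body": {
  "rows": [
    [[0,0.2,0,0,0,0],[0,0.4,0,0,0,0],[0,0.4,0,0,0,0],[0,0.4,0,0,0,0]]
  ]
}}

```text
clock: 9.95
eef_pos: [515.5, 225.5, 171.0]
tool_rot: [-3.131, 0.004, 1.681]
force: [-11.9, -4.6, 7.5]
width: -0.3
gripper_force: 6.2
```

Request:
{"method": "send_rows", "body": {
  "rows": [
    [[0,0.2,0,0,0,0],[0,0.4,0,0,0,0],[0,0.4,0,0,0,0],[0,0.4,0,0,0,0]]
  ]
}}

```text
clock: 10.35
eef_pos: [516.2, 225.7, 170.9]
tool_rot: [-3.125, 0.006, 1.682]
force: [-20.6, -6.3, 14.0]
width: 0.0
gripper_force: 10.3
```

Request:
{"method": "send_rows", "body": {
  "rows": [
    [[0,-1.5,0,0,0,0],[0,-2.5,0,0,0,0],[0,-2.5,-2,0,0,0],[0,-2.5,-5,0,0,0],[0,-2.5,-6,0,0,0],[0,-2.5,-6,0,0,0]]
  ]
}}

```text
clock: 10.95
eef_pos: [500.8, 225.7, 233.2]
tool_rot: [3.137, -0.002, 1.681]
force: [-0.7, -0.6, 0.1]
width: -0.1
gripper_force: 0.0
```

Run:
```python
from h import *
print(place(0),shift([W(0,38,55,225),W(0,38,55)])[0].tolist())
```

```text
[-34.  -50.9 233.2] [[10.59, 7.19, 0.88], [10.58, 7.17, 6.18]]
```

Request:
{"method": "send_rows", "body": {
  "rows": [
    [[3.5,2.4,0,0,0,0],[7,4.8,0,0,0,0],[10.5,7.2,0,0,0,0],[10.5,7.2,0,0,0,0],[10.5,7.2,0,0,0,0],[10.5,7.2,0,0,0,0]]
  ]
}}

```text
clock: 11.55
eef_pos: [559.0, 335.6, 230.2]
tool_rot: [-3.14, 0.002, 1.68]
force: [0.1, -0.6, -0.6]
width: 0.0
gripper_force: 0.0
```

Request:
{"method": "send_rows", "body": {
  "rows": [
    [[0,0,2,0,0,0],[0,0,4,0,0,0],[0,0,6,0,0,0],[0,0,6,0,0,0],[0,0,6,0,0,0]]
  ]
}}

```text
clock: 12.05
eef_pos: [559.6, 336.0, 171.5]
tool_rot: [-3.141, 0.001, 1.68]
force: [0.4, -0.5, -0.0]
width: 0.3
gripper_force: 0.0
```

Run:
```python
from h import *
s=ctrl.read_state();print(place(0),s["force"]);print(shift(arc(0,np.r_[0.1:1.571:9j,1.571],1,[0]*9+[3]))[0].tolist())
```

```text
[ 36.5  52.3 171.5] [ 0.36553662 -0.49480341 -0.02175101]
[[0.67, -1.88, -0.05], [0.94, -2.85, -0.04], [1.02, -3.91, -0.04], [0.88, -5.03, -0.04], [0.5, -6.15, -0.04], [-0.13, -7.2, -0.04], [-1.0, -8.13, -0.04], [-2.09, -8.86, -0.04], [-3.34, -9.35, -0.04], [-3.64, -9.35, -0.04]]
```

Request:
{"method": "send_rows", "body": {
  "rows": [
    [[0.4,-1.0,0,0,0,0],[0.7,-1.9,0,0,0,0],[0.8,-2.4,0,0,0,0],[0.9,-2.9,0,0,0,0],[1.0,-3.4,0,0,0,0],[1.0,-3.9,0,0,0,0],[0.9,-4.5,0,0,0,0],[0.9,-5,0,0,0,0],[0.7,-5.6,0,0,0,0],[0.5,-6.1,0,0,0,0]]
  ]
}}

```text
clock: 13.05
eef_pos: [500.6, 335.8, 172.4]
tool_rot: [3.136, -0.002, 1.68]
force: [5.3, 0.4, -0.1]
width: -0.1
gripper_force: 2.2
```

Request:
{"method": "send_rows", "body": {
  "rows": [
    [[-0.3,-0.5,0,0,0,0],[-0.6,-1.0,0,0,0,0],[-1.0,-1.5,0,0,0,0],[-1.5,-2,0,0,0,0],[-2.0,-2.4,0,0,0,0],[-2.6,-2.7,0,0,0,0],[-3.2,-3,0,0,0,0],[-3.8,-3.2,0,0,0,0],[-4.2,-3.2,0,0,0,0],[-4.2,-3.2,0,0,0,0]]
  ]
}}

```text
clock: 14.05
eef_pos: [471.9, 291.6, 172.4]
tool_rot: [3.139, -0.003, 1.681]
force: [2.5, 3.6, 1.8]
width: -0.3
gripper_force: 2.0
```

Request:
{"method": "send_rows", "body": {
  "rows": [
    [[-0.2,0,0,0,0,0],[-0.4,0,0,0,0,0],[-0.4,0,0,0,0,0],[-0.4,0,0,0,0,0]]
  ]
}}

```text
clock: 14.45
eef_pos: [471.8, 291.1, 172.4]
tool_rot: [3.138, -0.008, 1.684]
force: [1.4, 10.5, 0.9]
width: 0.2
gripper_force: 5.2
```

Run:
```python
from h import *
s=ctrl.read_state();print(place(0),s["force"]);print(shift(arc(0,[1.571]*3,1,[0,3,6]))[0].tolist())
```

```text
[-55.6  17.3 172.4] [ 1.36681825 10.50507586  0.87599343]
[[0.17, -0.14, 0.04], [-0.13, -0.14, 0.04], [-0.43, -0.14, 0.04]]
```

At the stop: the force rose while the tip barely moved. One more nudge, then back off, rise and look.

Request:
{"method": "send_rows", "body": {
  "rows": [
    [[-0.3,0,0,0,0,0],[-0.3,0,0,0,0,0],[-0.3,0,0,0,0,0]]
  ]
}}

```text
clock: 14.75
eef_pos: [471.8, 290.7, 172.5]
tool_rot: [3.137, -0.012, 1.685]
force: [-0.4, 15.1, -2.7]
width: 0.3
gripper_force: 7.7
```

Request:
{"method": "send_rows", "body": {
  "rows": [
    [[1.5,0,0,0,0,0],[2.5,0,0,0,0,0],[2.5,0,-3,0,0,0],[2.5,0,-7,0,0,0],[2.5,-3,-11,0,0,0],[2.5,-6,-13,0,0,0],[2.5,-6,-13,0,0,0],[2.5,-6,-13,0,0,0]]
  ]
}}

```text
clock: 15.55
eef_pos: [409.3, 300.8, 301.6]
tool_rot: [3.141, 0.002, 1.681]
force: [0.6, -0.8, 0.2]
width: 0.1
gripper_force: 0.0
```

Run:
```python
from h import *
a=ctrl.get_image("top")["pixels"][150:260,110:300];b=ctrl.get_image("scene")["pixels"][180:345,90:290]
r=lambda i:cv2.resize(i[...,::-1],(400,300),interpolation=cv2.INTER_CUBIC)
cv2.imwrite("pics/end.png",np.hstack([r(a),r(b)]))
```

```text
(no output)
```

View pics/end.png

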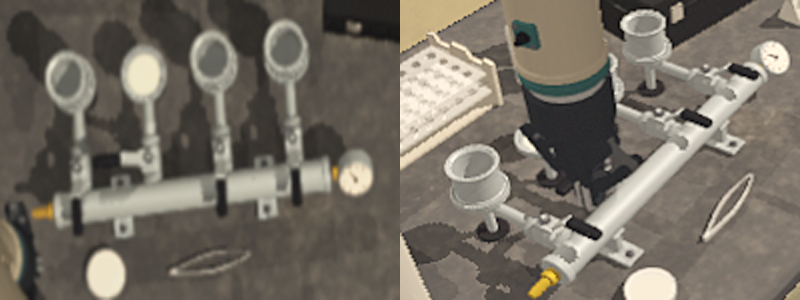

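The top view shows P1, P3 and P4 in line over the header, with grips at (77,215), (221,195) and (296,185). P2's lever stands square across, with its grip at (105,160). The funnels are seated and the arm is clear.

```bash
python3 -c "
from cell import ctrl
print(ctrl.finish_job())"
```

```text
the job is handed in; nothing more can be done
None
```

The job is handed in: the three funnel places are open and the bare place is shut, with the three levers I turned pushed to their stops and the already-open one left alone; the hand-in gave no verdict, but the last pictures showed all four levers right and the funnels seated.

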